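# Unstack the fresh soap bars onto their curing racks

## Task

Take the two crossed piles of soap bars apart and set each bar out to cure on the slatted rack whose painted ends have the bar's own colour: flat on the slats, centred and squarely lengthways between the two painted ends. Set the bars down gently, do not drop them, and leave the dropper bottle and the wooden stamp standing where they are.

Things in the scene. Friction and masses are not known exactly. Their poses are not given: they have to be found in the camera images.
- soap_charcoal: charcoal black bar of soap, loose, 0.1 kg, 54 mm (its x) by 80 mm (its y) by 26 mm high; origin at the centre of its underside, z up. At the start on the table, underneath in one of the two piles, its ends showing. Grip it across the 54 mm (along its x).
- soap_cream: pale cream-yellow bar of soap, loose, 0.1 kg, 54 mm (its x) by 80 mm (its y) by 25 mm high; origin at the centre of its underside, z up. At the start on top of one of the two piles, lying across the lower bar. Grip it across the 54 mm (along its x).
- soap_lavender: lavender purple bar of soap, loose, 0.1 kg, 54 mm (its x) by 80 mm (its y) by 26 mm high; origin at the centre of its underside, z up. At the start on top of one of the two piles, lying across the lower bar. Grip it across the 54 mm (along its x).
- soap_orange: salmon orange bar of soap, loose, 0.1 kg, 54 mm (its x) by 80 mm (its y) by 26 mm high; origin at the centre of its underside, z up. At the start on the table, underneath in one of the two piles, its ends showing. Grip it across the 54 mm (along its x).
- rack_charcoal: dark wooden slatted rack with charcoal black painted ends, fixed; 70 mm (its x) by 124 mm (its y), origin at the centre of its underside, on the table. Slats run along y, flat top 14 mm above the origin; the painted end bars run along x at y = +-56 mm, 12 mm wide, top 23 mm above the origin, 100 mm free between them. The long sides (+-x) are open for the fingers.
- rack_cream: dark wooden slatted rack with pale cream-yellow painted ends, fixed; 70 mm (its x) by 124 mm (its y), origin at the centre of its underside, on the table. Slats run along y, flat top 14 mm above the origin; the painted end bars run along x at y = +-56 mm, 12 mm wide, top 23 mm above the origin, 100 mm free between them. The long sides (+-x) are open for the fingers.
- rack_lavender: dark wooden slatted rack with lavender purple painted ends, fixed; 70 mm (its x) by 124 mm (its y), origin at the centre of its underside, on the table. Slats run along y, flat top 14 mm above the origin; the painted end bars run along x at y = +-56 mm, 12 mm wide, top 23 mm above the origin, 100 mm free between them. The long sides (+-x) are open for the fingers.
- rack_orange: dark wooden slatted rack with salmon orange painted ends, fixed; 70 mm (its x) by 124 mm (its y), origin at the centre of its underside, on the table. Slats run along y, flat top 14 mm above the origin; the painted end bars run along x at y = +-56 mm, 12 mm wide, top 23 mm above the origin, 100 mm free between them. The long sides (+-x) are open for the fingers.
- dropper: small amber glass bottle with a black dropper top, loose, 32 mm across, 97 mm high, standing among the racks and piles; origin at the centre of its underside. Not to be disturbed.
- stamp: pale turned wooden soap stamp, loose, 36 mm across, 64 mm high, standing among the racks and piles; origin at the centre of its underside. Not to be disturbed.
Mind the look-alikes: they are no part of the job. Leave any green look-alike of the soap_cream alone.

How it is judged:
By the outcome, as a careful person would: the job done as asked, in the order asked, and still so for the second after the job is handed in, with the robot touching nothing.
It also fails if it takes over 120 s, if anything falls off the work surface, if the arm or the gripper's body presses on something with over 40 N, if the wrist force passes 120 N, or if a joint passes its speed limit or range.

## Robot

A 7-joint arm with a two-finger parallel gripper is mounted at the origin on a cart in front of the work surface, level with it; the furniture and walls round the work are solid. World frame = base frame: x ahead of the robot, y to its left, z up, the work surface at z = 0. Lengths are in m, angles in rad, forces in N, time in s.
With the tool pointing down it reaches from about 0.4 to 0.9 m from the base axis. Payload 5.5 kg.
Tool frame: the origin (TCP) lies at the centre of the arm's flange, where the gripper is bolted on; the fingertips stand 173 mm ahead of it and the grasp point (between the pads) lies 155 mm ahead of it (ctrl.tcp_to_tips is the z of the fingertips in the tool frame, in m); z points along the fingers, y is the line along which they close (so a half turn about z gives the same grasp; the last joint's range is limited). The gripper opens to 85 mm and grips with 20 to 120 N. Pads are 22 mm wide; open, the fingers measure 114 mm over their backs; the gripper's body (76 mm by 85 mm) begins 54 mm behind the grasp point. The pads swing forward as they close: fully open they stand 13 mm farther back than shut.
Start: joints at [1.435, 0.501, -0.427, 1.55, 0.221, 1.138, -0.21], TCP at [0.252, -0.599, 0.405] pointing down, gripper open.
Joint ranges: [-2.88, 2.88], [-0.31, 2.03], [-1.54, 1.56], [0.2, 2.42], [-1.41, 4.55], [0.19, 2.02], [-2.57, 2.57]. Speed limits (rad/s): [2.57, 2.57, 3.14, 3.14, 3.14, 3.14, 3.14].

## Interface

Orientations are given as a unit quaternion [w, x, y, z].
In Python, from cell import ctrl gives the robot as it stands.
- The arm moves only by the shell command python3 -m jog 'ROWS' [FORCE]. ROWS is JSON, a list of rows, each a list of 7 numbers: the turn, a rotation vector about the world's x, y, z in rad, then the shift along the world's x, y, z in cm, then the closure, from 0 (fully open) to 1 (shut). A call has 1 to 20 rows; each row is the pose to reach, as a shift and turn from the pose commanded when the call began; what a row does not reach only later rows make up. A row lasts 1/10 s, in which the tool goes at most 50 mm and 8.59 degrees, less where a joint would pass 70% of its speed; a pose out of reach is approached as far as the arm can. A call with a gripper value outside its range is refused whole. The fingers move at their own pace and stop on an object; FORCE is the grip in N (left out, the last holds). Time passes only in rows, so rows that repeat a pose let the fingers close. It gives the time, the measured TCP pose, the force, the opening and the grip force at its end, in the units of the state.
- ctrl.state(): the state, without advancing time (a new reading comes with each control period).
- ctrl.get_image(name): name is "side" or "top" or "wrist"; returns a dict with "image" (400x640x3 uint8, blue, green, red), "depth" (400x640 float32, m along the optical axis (not along the pixel's ray), 0 where there is no reading), "mtx" (3x3 intrinsics, pixels), "rvec" (rotation vector, rad) and "tvec" (3), from world to camera coordinates, as OpenCV has them; the wrist camera has in their place "mount" (4x4, takes a point from camera to tool coordinates, whose origin is the TCP and whose axes are the flange's). Camera axes: x right, y down, z forward; pixel columns grow to the right and rows downward; lengths in m; the calibration is good to about 2 mm. A picture is of the moment at which its call begins: read the wrist's pose just before it.
- ctrl.close_job(): hands the job in; it is judged then, once.
The state is a dict: "t": time; "joints": joint angles; "qd": joint speeds; "joint_efforts": joint torques, N m; "tool_pos": TCP position; "eef_rot": TCP orientation; "contact_force": force on the tool from outside, world axes, zero at the start; "torque": the same for the moment, N m; "width": opening from 0.0 (shut) to 1.0 (fully open); "grasp_force": force on a finger pad.
Only numpy, scipy, OpenCV 4.12 (cv2) and the standard library are available. Lean on these libraries where they do the work, as an engineer would, in place of code of your own. Each camera call takes 0.05 s, during which the arm holds its last target. There are 200 camera calls.

## Working session

There is one attempt and no reset: what is moved stays moved. The work goes in short steps, Python scripts to look and compute and a shell command to move; the robot and the scene stay as the last step left them, time stands still between calls to the robot, and variables do not carry over. Pictures are saved under pics/ and viewed, at most 14 in all, crops included, and the job is handed in when it is done.

```bash
mkdir -p pics; ls; python3 - <<'E'
from cell import ctrl
import cv2,pickle
s=ctrl.state();print(s, ctrl.tcp_to_tips)
for n in("top","side"):
    d=ctrl.get_image(n);cv2.imwrite(f"pics/{n}0.png",d["image"]);pickle.dump(d,open(f"{n}0.pkl","wb"));print(n,d["mtx"],d["rvec"],d["tvec"])
E
```

```text
pics
{'t': 0.0, 'joints': array([ 1.43519781,  0.50185424, -0.42677962,  1.55143514,  0.22079532,
        1.13827385, -0.21031042]), 'qd': array([-1.05127240e-03, -8.68722727e-04, -2.18674105e-04,  7.16265286e-04,
       -1.13269910e-04, -1.26759119e-04, -3.19175301e-05]), 'joint_efforts': array([ 5.01190368e-05, -5.69524276e+01, -5.81647083e+00, -2.80940348e+01,
        1.05898030e-02,  1.21483533e-02, -3.04792671e-06]), 'tool_pos': array([ 0.25221209, -0.59869868,  0.40366017]), 'eef_rot': array([-9.46126354e-04,  9.80182392e-01,  1.98094825e-01, -1.53628146e-04]), 'contact_force': array([0.97879471, 0.03416178, 0.15004518]), 'torque': array([-0.01215177, -0.017944  , -0.01949695]), 'grasp_force': 0.0, 'width': 0.9985180154211393} 0.1734
top [[365.80719299   0.         316.33200186]
 [  0.         365.80719299 194.83939857]
 [  0.           0.           1.        ]] [ 2.18163338 -2.16004177  0.11368226] [-0.00599191  0.50600683  0.86334024]
side [[433.85478116   0.         316.44577447]
 [  0.         433.85478116 196.44744752]
 [  0.           0.           1.        ]] [ 0.67066388 -2.52225964  1.2391821 ] [0.41697539 0.19314301 0.97409337]
```

View pics/top0.png

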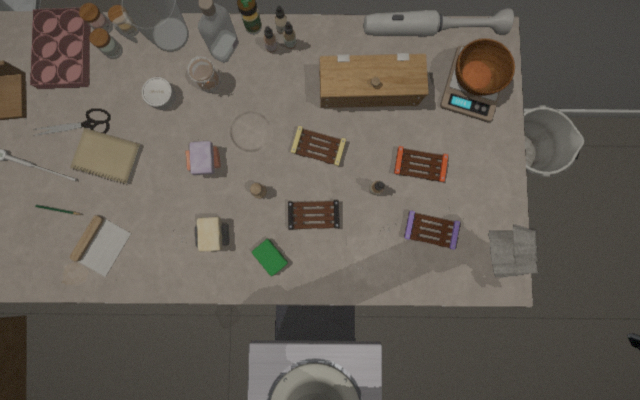

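View pics/side0.png

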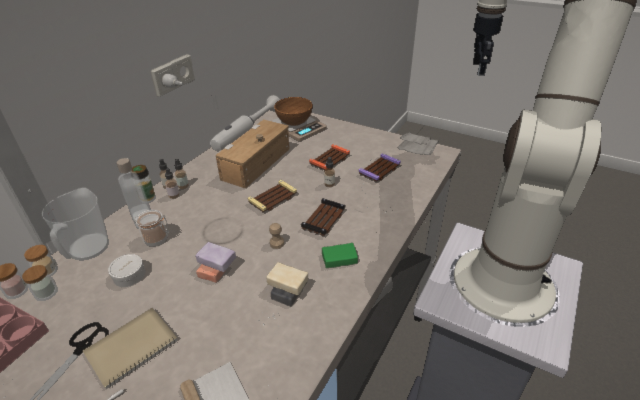

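Top view: lavender (201,157) lies on orange (ends at 188/216,160), and cream (209,234) lies on charcoal (end at 225,233). The racks are cream (319,146), orange (421,164), charcoal (314,215) and lavender (432,230); the stamp is at (257,189) and the dropper at (378,187).
Possible mix-ups for cream: the real bar (209,234), the green look-alike (269,257), the notebook (106,155), the white tin (157,92) and the paper (103,247). I choose (209,234).

```bash
cat > h.py <<'E'
import cv2,numpy as np,pickle
from scipy.spatial.transform import Rotation as R
def cam(d):
    """camera->world R, centre"""
    if "pose" in d:
        p,q=d["pose"]; Rt=R.from_quat(q,scalar_first=True).as_matrix(); M=np.array(d["mount"])
        return Rt@M[:3,:3], Rt@M[:3,3]+p
    Rm=cv2.Rodrigues(d["rvec"])[0]; return Rm.T, -Rm.T@np.ravel(d["tvec"])
def cast(d,uv,z):
    Rw,c=cam(d); uv=np.atleast_2d(uv).astype(float)
    r=np.c_[uv,np.ones(len(uv))]@np.linalg.inv(d["mtx"]).T@Rw.T
    return c+r*((z-c[2])/r[:,2])[:,None]
def proj(d,P):
    Rw,c=cam(d); p=(np.atleast_2d(P)-c)@Rw@np.array(d["mtx"]).T; return p[:,:2]/p[:,2:]
def cloud(d):
    Rw,c=cam(d); h,w=d["depth"].shape; u,v=np.meshgrid(np.arange(w),np.arange(h))
    r=np.dstack([u,v,np.ones_like(u)])@np.linalg.inv(d["mtx"]).T
    return (r*d["depth"][...,None])@Rw.T+c
def wrist(name):
    from cell import ctrl
    s=ctrl.state(); d=ctrl.get_image("wrist"); d["pose"]=(s["tool_pos"],s["eef_rot"])
    cv2.imwrite(f"pics/{name}.png",d["image"]); pickle.dump(d,open(name+".pkl","wb")); return d
def load(n): return pickle.load(open(n+".pkl","rb"))
E
python3 - <<'E'
from h import *
np.set_printoptions(precision=4,suppress=True)
d=load("top0");P=cloud(d);print("cam",cam(d)[1])
for n,u,v,z in[("lav",201,157,.052),("cream",209,234,.051),("orangeend",216,160,.026),("charend",225,233,.026),("stamp",257,189,.06),("drop",378,187,.09),("rcream",319,146,.014),("rorange",421,164,.014),("rchar",314,215,.014),("rlav",432,230,.014),("green",269,257,.025),("box",374,80,.1)]:
    print(n,cast(d,(u,v),z)[0],P[v,u],d["image"][v,u])
s=d["image"][100:290,160:480]
cv2.imwrite("pics/topcrop.png",cv2.resize(s,None,fx=2.5,fy=2.5,interpolation=cv2.INTER_CUBIC)[:600,:800])
w=wrist("w0");print(w["mtx"],w["mount"])
E
```

```text
cam [0.416  0.0015 0.9101]
lav [0.5911 0.2745 0.052 ] [0.5913 0.2748 0.0511] [147 137 145]
cream [0.4091 0.2486 0.051 ] [0.4091 0.2491 0.0492] [130 157 169]
orangeend [0.5893 0.2458 0.026 ] [0.5901 0.2468 0.0221] [ 65  78 112]
charend [0.4117 0.2175 0.026 ] [0.4117 0.2172 0.0273] [49 53 53]
stamp [0.5149 0.138  0.06  ] [0.5147 0.1377 0.0617] [ 91 112 128]
drop [ 0.5187 -0.14    0.09  ] [ 0.52   -0.1417  0.0799] [45 45 50]
rcream [ 0.6298 -0.0065  0.014 ] [ 0.6334 -0.0066 -0.0011] [ 87  95 105]
rorange [ 0.5869 -0.2605  0.014 ] [ 0.5901 -0.2653 -0.0024] [ 95 104 112]
rchar [0.4576 0.0042 0.014 ] [ 0.4582  0.0043 -0.0009] [ 96 105 113]
rlav [ 0.4238 -0.2842  0.014 ] [ 0.4239 -0.289  -0.0009] [ 94 103 111]
green [0.3557 0.1107 0.025 ] [0.3556 0.1107 0.0245] [ 59 114  47]
box [ 0.7654 -0.1309  0.1   ] [ 0.7611 -0.1292  0.11  ] [ 74  97 116]
[[276.942    0.     318.3782]
 [  0.     276.942  199.1487]
 [  0.       0.       1.    ]] [[ 0.0012 -0.9622 -0.2725  0.0695]
 [ 1.      0.0015 -0.0009  0.0006]
 [ 0.0012 -0.2725  0.9622  0.0308]
 [ 0.      0.      0.      1.    ]]
```

View pics/topcrop.png

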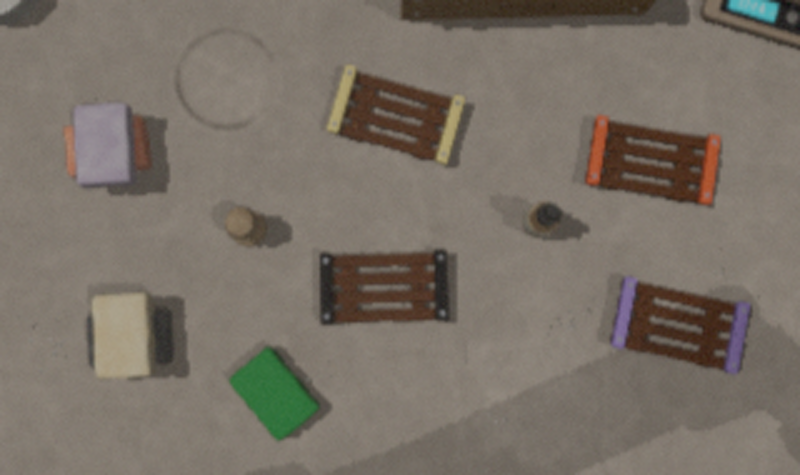

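The crop confirms the two piles and the green look-alike at crop (274,393). Next I take a wrist view over the racks.

```bash
python3 -m jog '[[0,0,-0.1,4,8,-1,0],[0,0,-0.2,8,15,-2,0],[0,0,-0.3,12,22,-3,0],[0,0,-0.4,16,30,-4,0],[0,0,-0.4,20,38,-5,0],[0,0,-0.4,24.8,47.9,-6,0],[0,0,-0.4,24.8,47.9,-6,0],[0,0,-0.4,24.8,47.9,-6,0],[0,0,-0.4,24.8,47.9,-6,0],[0,0,-0.4,24.8,47.9,-6,0],[0,0,-0.4,24.8,47.9,-6,0],[0,0,-0.4,24.8,47.9,-6,0],[0,0,-0.4,24.8,47.9,-6,0],[0,0,-0.4,24.8,47.9,-6,0],[0,0,-0.4,24.8,47.9,-6,0],[0,0,-0.4,24.8,47.9,-6,0]]' 50
python3 -c "
from h import *
from cell import ctrl
wrist('w1');print(ctrl.state()['joints'])"
python3 -m jog '[[0,0,0,0,8,0,0],[0,0,0,0,16,0,0],[0,0,0,0,24,0,0],[0,0,0,0,32,0,0],[0,0,0,0,32,0,0],[0,0,0,0,32,0,0],[0,0,0,0,32,0,0],[0,0,0,0,32,0,0],[0,0,0,0,32,0,0],[0,0,0,0,32,0,0],[0,0,0,0,32,0,0]]'
python3 -c "
from h import *
from cell import ctrl
wrist('w2');print(ctrl.state()['joints'])
cv2.imwrite('pics/w12.png',cv2.resize(np.vstack([load('w1')['image'],load('w2')['image']]),None,fx=.75,fy=.75))"
```

```text
t: 1.75
tool_pos: [0.5, -0.1215, 0.3447]
eef_rot: [0.0, 1.0, -0.002, -0.0]
contact_force: [0.3, 0.4, -0.6]
width: 1.003
grasp_force: 0.0
[ 0.65953425  0.35378336 -0.56695417  1.9414726   0.2380717   0.91195826
 -1.60063529]
t: 2.9
tool_pos: [0.5009, 0.198, 0.3446]
eef_rot: [0.001, 1.0, -0.002, -0.0]
contact_force: [0.4, -0.2, 0.5]
width: 0.998
grasp_force: 0.0
[ 0.10739024  0.41806353 -0.66144361  1.88217931  0.31335141  0.94651653
 -2.27310178]
```

View pics/w12.png

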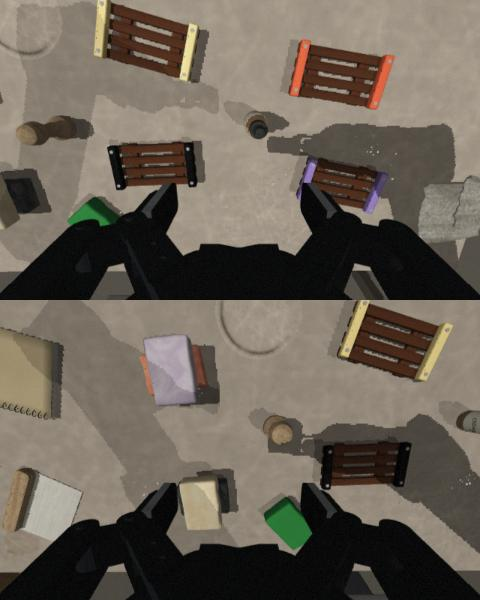

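Upper view: the racks and the dropper (258,125) are clear, and the lavender rack is partly behind a finger. Lower view: lavender pile (172,370), cream pile (202,500), stamp (280,430). Next I measure by height-sliced depth plus colour.

```bash
cat > meas.py <<'E'
from h import *
np.set_printoptions(precision=4,suppress=True)
A=dict(lav=(.591,.2745),cream=(.409,.2486))
RK=dict(cream=(.63,-.0065),orange=(.587,-.26),char=(.4576,.004),lav=(.424,-.284))
def rect(p):
    (c,s,a)=cv2.minAreaRect((p*1000).astype(np.float32)); 
    if s[0]<s[1]: a+=90;s=s[::-1]
    return np.array(c),np.array(s),(a+90)%180-90   # long-axis angle from world x, deg
def clean(P,d,c,r,z0,z1,col=None):
    q=P.reshape(-1,3); m=(np.hypot(q[:,0]-c[0],q[:,1]-c[1])<r)&(q[:,2]>z0)&(q[:,2]<z1)&(d["depth"].ravel()>0)
    if col is not None: m&=col.ravel()
    m=m.reshape(d["depth"].shape).astype(np.uint8); m=cv2.morphologyEx(m,cv2.MORPH_OPEN,np.ones((3,3)))
    return m
def big(m):
    n,l,s,_=cv2.connectedComponentsWithStats(m,connectivity=8)
    return (l==1+np.argmax(s[1:,4])) if n>1 else m>0
def colmask(d,n):
    h,s,v=cv2.split(cv2.cvtColor(cv2.GaussianBlur(d["image"],(3,3),0),cv2.COLOR_BGR2HSV))
    return dict(cream=(h>20)&(h<36)&(s>60)&(v>90),orange=(h<12)&(s>150)&(v>130),lav=(h>118)&(h<145)&(s>70),char=(s<70)&(v<60))[n]
E
python3 - <<'E'
from meas import *
for f in("top0","w1","w2"):
    d=load(f);P=cloud(d);print(f)
    for n,c in A.items():
        m=big(clean(P,d,c,.08,.043,.06))
        if m.sum()>100: print(" top",n,m.sum(),*rect(P[m][:,:2]),"z",np.median(P[m][:,2]))
        m=clean(P,d,c,.065,.016,.033)>0
        if m.sum()>20: print(" low",n,m.sum(),P[m][:,:2].min(0),P[m][:,:2].max(0),"z",np.median(P[m][:,2]))
    for n,c in RK.items():
        m=clean(P,d,c,.085,.014,.035,colmask(d,n))
        k,l,s,_=cv2.connectedComponentsWithStats(m); o=sorted(range(1,k),key=lambda i:-s[i,4])[:2]
        if len(o)==2 and s[o[1],4]>25:
            r=[rect(cast(d,np.argwhere(l==i)[:,::-1],.022)[:,:2]) for i in o]; v=r[0][0]-r[1][0]
            print(" rack",n,(r[0][0]+r[1][0])/2,"dist",np.hypot(*v),"ang",(np.degrees(np.arctan2(v[1],v[0]))+360)%180,[x[1] for x in r])
    t=clean(P,d,(.50,.0),.05,-.02,.01);print(" table z",np.median(P[t>0][:,2]))
E
```

```text
top0
 top lav 713 [592.1367 275.7936] [77.717  52.8163] 1.657556176185608 z 0.050556030515334416
 low lav 171 [0.566  0.2415] [0.6253 0.3222] z 0.024166983627333605
 top cream 747 [410.7597 250.8047] [77.8766 52.4943] 4.424281120300293 z 0.05027341197065194
 low cream 161 [0.3854 0.2121] [0.4334 0.2908] z 0.024659817805345763
 rack cream [630.4824  -4.2019] dist 111.59629408939368 ang 74.72767213839666 [array([69.3204, 12.628 ]), array([69.084 , 11.7901])]
 rack orange [ 587.2436 -258.2123] dist 111.88565059984383 ang 80.87246022563306 [array([46.1492, 10.9657]), array([44.1676, 10.7945])]
 rack char [453.5776   5.9375] dist 111.04627802817654 ang 96.8521081879673 [array([43.7351,  9.7382]), array([24.2304,  7.2786])]
 rack lav [ 424.8315 -281.3354] dist 110.71334961340372 ang 77.78769891860986 [array([47.453 , 10.4118]), array([37.8989,  9.9164])]
 table z -0.0005305209735329552
w1
 top cream 291 [391.5615 225.116 ] [39.2918  8.2894] -5.5075225830078125 z 0.04747470105920176
 low cream 1220 [0.3745 0.2113] [0.4486 0.2431] z 0.02530988071353113
 rack cream [630.1306  -3.9083] dist 11
[... 448 characters left out ...]
67.969 , 16.1158]), array([40.258 , 13.9092])]
 table z 0.0001866101339111914
w2
 top lav 5393 [592.8071 278.5309] [78.9876 53.0119] 4.751217365264893 z 0.05119982344697199
 low lav 992 [0.5646 0.2417] [0.6265 0.3253] z 0.02485725685849771
 top cream 3206 [410.4251 252.4666] [79.3094 52.8565] 4.167810440063477 z 0.05062323003598779
 low cream 655 [0.3809 0.2137] [0.4369 0.294 ] z 0.024870086640281952
 rack cream [630.2734   0.167 ] dist 110.60553560303038 ang 75.83588877091756 [array([70.1344, 17.1771]), array([65.6085, 14.0981])]
 rack char [459.6778   9.9204] dist 111.67622622709494 ang 92.58406639558302 [array([70.505 , 15.9684]), array([67.5783, 13.1221])]
 table z -0.0002562872461248089
```

```bash
python3 -m jog '[[0,0,0.15,-2,1,0,0],[0,0,0.3,-4,2,0,0],[0,0,0.45,-6,3,0,0],[0,0,0.6,-8,4,0,0],[0,0,0.75,-9,5.3,0,0],[0,0,0.9,-9,5.3,0,0],[0,0,1.05,-9,5.3,0,0],[0,0,1.2,-9,5.3,0,0],[0,0,1.35,-9,5.3,0,0],[0,0,1.5,-9,5.3,0,0],[0,0,1.6,-9,5.3,0,0],[0,0,1.6,-9,5.3,0,0],[0,0,1.6,-9,5.3,0,0]]'
python3 -m jog '[[0,0,0.15,0,0,-1,0],[0,0,0.3,0,0,-2,0],[0,0,0.45,0,0,-3,0],[0,0,0.6,0,0,-4,0],[0,0,0.75,0,0,-5,0],[0,0,0.9,0,0,-6,0],[0,0,1.05,0,0,-7,0],[0,0,1.2,0,0,-8,0],[0,0,1.35,0,0,-9,0],[0,0,1.5,0,0,-9.5,0],[0,0,1.62,0,0,-9.5,0],[0,0,1.62,0,0,-9.5,0],[0,0,1.62,0,0,-9.5,0],[0,0,1.62,0,0,-9.5,0],[0,0,1.62,0,0,-9.5,0]]'
python3 -c "
from meas import *
from cell import ctrl
s=ctrl.state();print(s['joints'],s['tool_pos'],R.from_quat(s['eef_rot'],scalar_first=True).as_matrix())
d=wrist('w3');P=cloud(d);m=big(clean(P,d,A['cream'],.08,.043,.06));print(m.sum(),*rect(P[m][:,:2]))"
```

```text
t: 4.25
tool_pos: [0.4108, 0.2523, 0.3446]
eef_rot: [-0.0, 0.699, 0.715, -0.0]
contact_force: [-0.4, -0.0, -0.3]
width: 1.0
grasp_force: 0.0
t: 5.75
tool_pos: [0.4106, 0.253, 0.2499]
eef_rot: [0.0, -0.038, 0.999, -0.0]
contact_force: [-0.1, -0.9, -0.1]
width: 1.0
grasp_force: 0.0
[ 0.334   0.812  -1.2423  2.0654  0.9477  1.0093  0.2318] [0.4106 0.253  0.2499] [[-0.9972 -0.0752  0.0007]
 [-0.0752  0.9972 -0.0004]
 [-0.0007 -0.0004 -1.    ]]
8746 [410.1114 253.0725] [79.2387 52.4998] 4.466387748718262
```

View pics/w3.png

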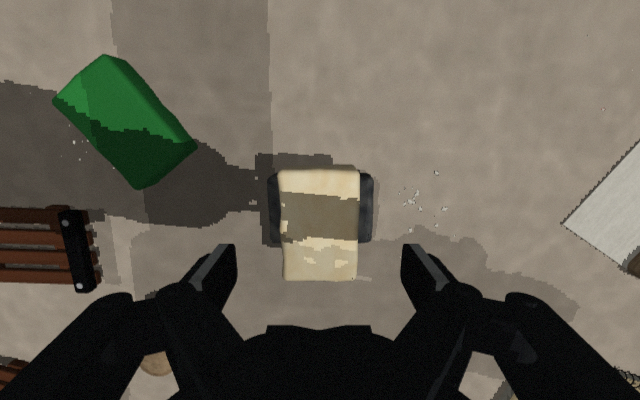

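The wrist view shows cream centred between the fingers (320,225), with charcoal's ends at its left and right. Descend and grip.

```bash
python3 -m jog '[[0,0,0,0,0,-1.5,0],[0,0,0,0,0,-3,0],[0,0,0,0,0,-4.2,0],[0,0,0,0,0,-4.8,0],[0,0,0,0,0,-4.8,0],[0,0,0,0,0,-4.8,0],[0,0,0,0,0,-4.8,1],[0,0,0,0,0,-4.8,1],[0,0,0,0,0,-4.8,1],[0,0,0,0,0,-4.8,1],[0,0,0,0,0,-4.8,1],[0,0,0,0,0,-4.8,1],[0,0,0,0,0,-4.8,1],[0,0,0,0,0,-4.8,1]]' 40
```

```text
t: 7.2
tool_pos: [0.4106, 0.2532, 0.2023]
eef_rot: [0.0, -0.039, 0.999, 0.0]
contact_force: [-0.3, -0.5, 5.4]
width: 0.622
grasp_force: 42.6
```

```bash
python3 -m jog '[[0,0,0,0,0,1,1],[0,0,0,0,0,3,1],[0,0,0,0,0,6,1],[0,0,0,0,0,9,1],[0,0,0,0,0,12,1],[0,0,-0.12,2,-2,12,1],[0,0,-0.24,4,-4,12,1],[0,0,-0.36,6,-7,12,1],[0,0,-0.48,8,-10,12,1],[0,0,-0.6,10.5,-13,12,1],[0,0,-0.72,13,-16,12,1],[0,0,-0.84,16,-19,12,1],[0,0,-0.96,19,-22,12,1],[0,0,-1.08,21,-24.5,12,1],[0,0,-1.2,22,-25.7,12,1],[0,0,-1.32,22,-25.7,12,1],[0,0,-1.44,22,-25.7,12,1],[0,0,-1.56,22,-25.7,12,1],[0,0,-1.68,22,-25.7,12,1],[0,0,-1.8,22,-25.7,12,1]]'
python3 -m jog '[[0,0,-0.11,0,0,-1,1],[0,0,-0.11,0,0,-3,1],[0,0,-0.11,0,0,-4,1],[0,0,-0.11,0,0,-4,1],[0,0,-0.11,0,0,-4,1],[0,0,-0.11,0,0,-4,1]]'
python3 - <<'E'
from meas import *
from cell import ctrl
s=ctrl.state();d=wrist('w4');P=cloud(d);M=R.from_quat(s['eef_rot'],scalar_first=True).as_matrix()
print(s['joints'],s['tool_pos'],s['width'],s['grasp_force'],"yaw",np.degrees(np.arctan2(M[1,0],M[0,0])))
m=big(clean(P,d,s['tool_pos'][:2],.09,.115,.2));print("bar",m.sum(),*rect(P[m][:,:2]),np.median(P[m][:,2]))
m=clean(P,d,RK['cream'],.1,.012,.035,colmask(d,'cream'));k,l,st,_=cv2.connectedComponentsWithStats(m)
for i in range(1,k):
    if st[i,4]>80: print(st[i,4],rect(cast(d,np.argwhere(l==i)[:,::-1],.022)[:,:2]))
E
```

```text
t: 9.2
tool_pos: [0.6301, -0.0039, 0.322]
eef_rot: [-0.0, 0.76, 0.65, 0.0]
contact_force: [1.1, -0.7, -1.3]
width: 0.622
grasp_force: 42.2
t: 9.8
tool_pos: [0.6308, -0.0038, 0.2826]
eef_rot: [0.0, 0.793, 0.609, 0.001]
contact_force: [-0.1, 0.3, -0.9]
width: 0.621
grasp_force: 42.2
[ 0.5558  0.7362 -0.8527  1.6871  0.6362  1.0171 -0.7792] [ 0.6308 -0.0038  0.2826] 0.6205704129418624 42.22458600997925 yaw 74.99850105459325
bar 50665 [632.3046  -1.9939] [132.3297  77.248 ] -14.197090148925781 0.17006848638524544
1203 (array([646.3759,  51.3681]), array([69.0228, 11.073 ]), -14.934761047363281)
```

View pics/w4.png

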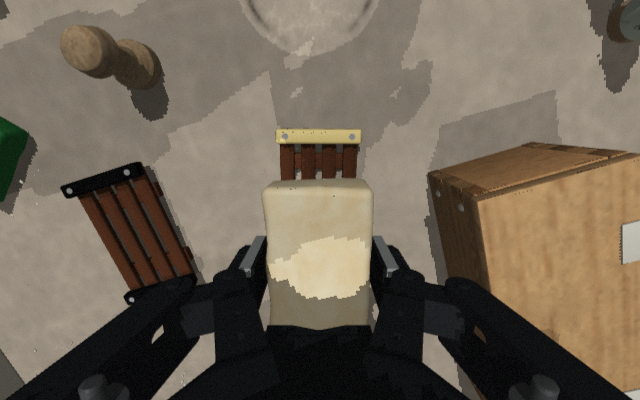

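```bash
python3 - <<'E'
from meas import *
d=load("w4");t=d["pose"][0];a=np.radians(75);u=np.array([np.cos(a),np.sin(a)]);n=np.array([u[1],-u[0]])
hsv=cv2.cvtColor(d["image"],cv2.COLOR_BGR2HSV);P=cloud(d)
m=(P[...,2]>.1)&(P[...,2]<.15)&(hsv[...,0]>14)&(hsv[...,0]<38)&(hsv[...,2]>70);m=big(m.astype(np.uint8))
q=P[m];top=q[:,2]>np.percentile(q[:,2],50)-.004;q=q[top];print("z",np.median(q[:,2]))
r=q[:,:2]-t[:2];al=r@u;ac=r@n;print("along max",np.percentile(al,[.5,99.5]),"across",np.percentile(ac,[.5,99.5]))
print("cast edge",(cast(d,(318,184),.131)[0,:2]-t[:2])@u)
rc=np.array([.6464,.0514])-56e-3*u;print("rack",rc,(rc-t[:2])@u,(rc-t[:2])@n)
T=load("top0");Pt=cloud(T);b=(Pt[...,2]>.03)&(Pt[...,2]<.2)&(abs(Pt[...,1]+.02)<.06)&(Pt[...,0]>.6);print("box front x",np.percentile(Pt[b][:,0],[0,1,5]))
E
```

```text
z 0.1305769753079738
along max [-0.0341  0.04  ] across [-0.0246  0.0261]
cast edge 0.04193097450561904
rack [ 0.6319 -0.0027] 0.001362104507738555 0.0008061642599049564
box front x [0.7294 0.7304 0.7332]
```

```bash
python3 -m jog '[[0,0,0,0,0.1,-2,1],[0,0,0,0,0.1,-4,1],[0,0,0,0,0.1,-6,1],[0,0,0,0,0.1,-7.5,1],[0,0,0,0,0.1,-8.3,1],[0,0,0,0,0.1,-8.7,1],[0,0,0,0,0.1,-8.9,1],[0,0,0,0,0.1,-9,1],[0,0,0,0,0.1,-9.1,1],[0,0,0,0,0.1,-9.1,1],[0,0,0,0,0.1,-9.1,1]]'; python3 -m jog '[[0,0,0,0,0,-0.05,1],[0,0,0,0,0,-0.1,1],[0,0,0,0,0,-0.1,1],[0,0,0,0,0,-0.1,1]]'
```

```text
t: 10.95
tool_pos: [0.6306, -0.003, 0.1911]
eef_rot: [0.0, 0.793, 0.609, 0.0]
contact_force: [0.6, 0.3, -1.1]
width: 0.616
grasp_force: 42.3
t: 11.35
tool_pos: [0.6306, -0.003, 0.1905]
eef_rot: [0.0, 0.793, 0.609, 0.0]
contact_force: [-1.0, -0.9, 6.1]
width: 0.623
grasp_force: 42.9
```

```bash
python3 -m jog '[[0,0,0,0,0,0,0.36],[0,0,0,0,0,0,0.32],[0,0,0,0,0,0,0.26],[0,0,0,0,0,0,0.18],[0,0,0,0,0,0,0.1],[0,0,0,0,0,0,0.1],[0,0,0,0,0,1,0.1],[0,0,0,0,0,3,0.1],[0,0,0,0,0,6,0],[0,0,0,0,0,10,0],[0,0,0,0,0,12,0],[0,0,0,0,0,12,0]]'
python3 - <<'E'
from meas import *
from cell import ctrl
d=wrist('w5');P=cloud(d);a=np.radians(75)
m=big(clean(P,d,RK['cream'],.08,.034,.045));print("bar",m.sum(),*rect(P[m][:,:2]),np.median(P[m][:,2]))
m=clean(P,d,RK['cream'],.1,.012,.028,colmask(d,'cream'));k,l,st,_=cv2.connectedComponentsWithStats(m)
for i in range(1,k):
    if st[i,4]>80: print(st[i,4],rect(cast(d,np.argwhere(l==i)[:,::-1],.022)[:,:2]))
E
```

```text
t: 12.55
tool_pos: [0.632, -0.0021, 0.3155]
eef_rot: [0.003, 0.793, 0.609, 0.003]
contact_force: [0.9, 0.2, 0.1]
width: 0.998
grasp_force: 0.0
bar 4510 [631.4698  -2.2813] [79.2724 52.4623] 74.8701400756836 0.038569578505739194
924 (array([646.2382,  51.622 ]), array([68.9205, 11.7618]), -14.95489501953125)
827 (array([617.5345, -54.6772]), array([68.658 , 14.6563]), -15.145004272460938)
```

View pics/w5.png

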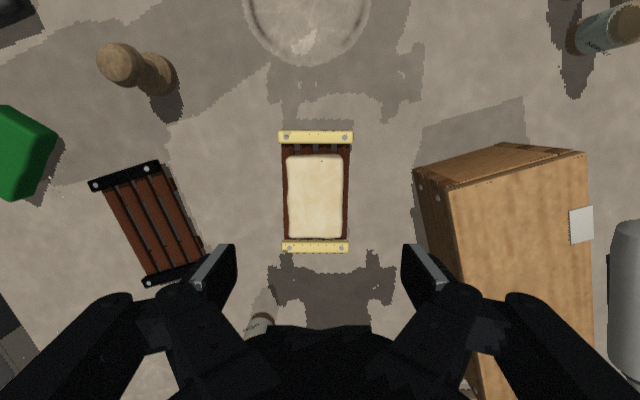

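Cream sits centred on its rack within 1 mm (bar (315,197) between the painted ends). Next is charcoal.

```bash
python3 -m jog '[[0,0,0.1,-3,3.5,0,0],[0,0,0.2,-6,7,0,0],[0,0,0.26,-9,10.5,0,0],[0,0,0.26,-12,14,0,0],[0,0,0.26,-15,17.5,0,0],[0,0,0.26,-18,21,0,0],[0,0,0.26,-21,24,0,0],[0,0,0.26,-22.2,25.3,0,0],[0,0,0.26,-22.2,25.3,-2,0],[0,0,0.26,-22.2,25.3,-4,0],[0,0,0.26,-22.2,25.3,-6.5,0],[0,0,0.26,-22.2,25.3,-6.5,0],[0,0,0.26,-22.2,25.3,-6.5,0],[0,0,0.26,-22.2,25.3,-6.5,0],[0,0,0.26,-22.2,25.3,-6.5,0]]'
python3 - <<'E'
from meas import *
from cell import ctrl
d=wrist('w6');P=cloud(d);s=ctrl.state();M=R.from_quat(s['eef_rot'],scalar_first=True).as_matrix();print(s['joints'],s['tool_pos'],np.degrees(np.arctan2(M[1,0],M[0,0])))
m=big(clean(P,d,(.41,.25),.07,.021,.035));print("bar",m.sum(),*rect(P[m][:,:2]),np.median(P[m][:,2]))
E
```

```text
t: 14.1
tool_pos: [0.4088, 0.2503, 0.2457]
eef_rot: [0.0, 0.708, 0.706, 0.001]
contact_force: [0.7, -0.4, 0.8]
width: 1.003
grasp_force: 0.0
[ 0.1532  0.6016 -0.9367  2.0789  0.6875  0.8026 -1.2092] [0.4089 0.2502 0.2456] 89.867556269928
bar 7081 [407.2802 253.6906] [78.7427 52.0641] -85.39671516418457 0.024838128482785743
```

```bash
python3 -m jog '[[0,0,0.083,-0.15,0.35,-1,0],[0,0,0.083,-0.15,0.35,-3,0],[0,0,0.083,-0.15,0.35,-5,0],[0,0,0.083,-0.15,0.35,-6.2,0],[0,0,0.083,-0.15,0.35,-6.6,0],[0,0,0.083,-0.15,0.35,-6.6,0],[0,0,0.083,-0.15,0.35,-6.6,0],[0,0,0.083,-0.15,0.35,-6.6,1],[0,0,0.083,-0.15,0.35,-6.6,1],[0,0,0.083,-0.15,0.35,-6.6,1],[0,0,0.083,-0.15,0.35,-6.6,1],[0,0,0.083,-0.15,0.35,-6.6,1],[0,0,0.083,-0.15,0.35,-6.6,1],[0,0,0.083,-0.15,0.35,-6.6,1],[0,0,0.083,-0.15,0.35,-6.6,1]]'
```

```text
t: 15.65
tool_pos: [0.4072, 0.2537, 0.1794]
eef_rot: [0.0, 0.678, 0.735, 0.0]
contact_force: [-0.6, -1.2, 5.5]
width: 0.619
grasp_force: 41.9
```

```bash
python3 -m jog '[[0,0,0,0,0,1,1],[0,0,0,0,0,3,1],[0,0,0,0,0,6,1],[0,0,0,0,0,9,1],[0,0,0,0,0,11,1],[0,0,-0.038,0.7,-3.5,11,1],[0,0,-0.038,1.5,-7,11,1],[0,0,-0.038,2.2,-10.5,11,1],[0,0,-0.038,3,-14,11,1],[0,0,-0.038,3.8,-17.5,11,1],[0,0,-0.038,4.5,-21,11,1],[0,0,-0.038,5.1,-24,11,1],[0,0,-0.038,5.35,-24.8,11,1],[0,0,-0.038,5.35,-24.8,11,1],[0,0,-0.038,5.35,-24.8,11,1],[0,0,-0.038,5.35,-24.8,11,1],[0,0,-0.038,5.35,-24.8,11,1]]'
cat > rk.py <<'E'
import sys
from meas import *
from cell import ctrl
f,n=sys.argv[1:3]
d=wrist(f);P=cloud(d);s=ctrl.state();M=R.from_quat(s['eef_rot'],scalar_first=True).as_matrix();yaw=np.arctan2(M[1,0],M[0,0])
print(s['tool_pos'],"yaw",np.degrees(yaw),"w",s['width'],"j7",s['joints'][6])
u=np.array([np.cos(yaw),np.sin(yaw)])
m=clean(P,d,RK[n],.1,.012,.035,colmask(d,n));k,l,st,_=cv2.connectedComponentsWithStats(m)
for i in range(1,k):
    if st[i,4]>150:
        c,sz,a=rect(cast(d,np.argwhere(l==i)[:,::-1],.022)[:,:2]);v=np.array([np.cos(np.radians(a+90)),np.sin(np.radians(a+90))]);v*=np.sign(v@u)
        sg=np.sign((c/1000-s['tool_pos'][:2])@v);print("end",c,sz,a,"-> rack centre",c-sg*56*v)
zt=s['tool_pos'][2]-.1768+.0256
al=(P[...,:2]-s['tool_pos'][:2])@u; ac=(P[...,:2]-s['tool_pos'][:2])@np.array([u[1],-u[0]])
m=(abs(P[...,2]-zt)<.006)&(abs(ac)<.015)&(abs(al)<.06);print("bar far edge along",np.percentile(al[m],99.7),"z",np.median(P[m][:,2]))
E
python3 rk.py w7 char
```

```text
t: 17.35
tool_pos: [0.4602, 0.007, 0.2889]
eef_rot: [-0.0, 0.691, 0.723, 0.0]
contact_force: [-0.3, 0.7, -1.2]
width: 0.618
grasp_force: 42.7
[0.4602 0.0068 0.2888] yaw 92.60493028356392 w 0.613407151000346 j7 -0.5674394171388453
end [457.3474  63.6223] [69.0812 11.3756] 2.691434860229492 -> rack centre [459.977   7.684]
bar far edge along 0.039295917222177984 z 0.13428581529631967
```

```bash
python3 -m jog '[[0,0,0,0,0.1,-2,1],[0,0,0,0,0.1,-4,1],[0,0,0,0,0.1,-6,1],[0,0,0,0,0.1,-8,1],[0,0,0,0,0.1,-8.8,1],[0,0,0,0,0.1,-9.2,1],[0,0,0,0,0.1,-9.4,1],[0,0,0,0,0.1,-9.5,1],[0,0,0,0,0.1,-9.5,1],[0,0,0,0,0.1,-9.5,1]]'; python3 -m jog '[[0,0,0,0,0,-0.05,1],[0,0,0,0,0,-0.1,1],[0,0,0,0,0,-0.1,1],[0,0,0,0,0,-0.1,1]]'
```

```text
t: 18.4
tool_pos: [0.4607, 0.0064, 0.1942]
eef_rot: [0.0, 0.692, 0.722, 0.0]
contact_force: [-0.4, -0.7, -0.7]
width: 0.617
grasp_force: 42.6
t: 18.8
tool_pos: [0.4606, 0.0065, 0.1934]
eef_rot: [0.001, 0.692, 0.722, -0.0]
contact_force: [-1.8, -0.7, 7.5]
width: 0.619
grasp_force: 43.6
```

```bash
python3 -m jog '[[0,0,0,0,0,0,0.36],[0,0,0,0,0,0,0.32],[0,0,0,0,0,0,0.26],[0,0,0,0,0,0,0.18],[0,0,0,0,0,0,0.1],[0,0,0,0,0,0,0.1],[0,0,0,0,0,1,0.1],[0,0,0,0,0,3,0.1],[0,0,0,0,0,6,0],[0,0,0,0,0,10,0],[0,0,0,0,0,12,0],[0,0,0,0,0,12,0],[0,0,0,0,0,12,0]]'
python3 rk.py w8 char; python3 -c "
from meas import *
d=load('w8');P=cloud(d);m=big(clean(P,d,RK['char'],.08,.034,.046));print('bar',m.sum(),*rect(P[m][:,:2]))"
```

```text
t: 20.1
tool_pos: [0.4603, 0.0062, 0.3131]
eef_rot: [0.001, 0.692, 0.722, -0.0]
contact_force: [-0.8, -0.3, -0.7]
width: 1.001
grasp_force: 0.0
[0.46   0.0062 0.3123] yaw 92.44595831919064 w 1.0003819163812713 j7 -0.5284019672950846
end [457.0784  63.4988] [68.6833 11.5871] 2.5064380168914795 -> rack centre [459.5274   7.5524]
end [457.4189 -46.7482] [60.4736 13.3807] 2.4831135272979736 -> rack centre [454.9927   9.1992]
bar 4607 [461.5051   6.8144] [78.3613 52.4095] -88.07409691810608Traceback (most recent call last):
  File "rk.py", line 15, in <module>
    m=(abs(P[...,2]-zt)<.006)&(abs(ac)<.015)&(abs(al)<.06);print("bar far edge along",np.percentile(al[m],99.7),"z",np.median(P[m][:,2]))
                                                                                      ~~~~~~~~~~~~~^^^^^^^^^^^^
    return _quantile_unchecked(
        a, q, axis, out, overwrite_input, method, keepdims, weights)
    return _ureduce(a,
                    func=_quantile_ureduce_func,
    ...<5 lines>...
                    overwrite_input=overwrite_input,
                    method=method)
    r = func(a, **kwargs)
    result = _quantile(arr,
                       quantiles=q,
    ...<2 lines>...
                       out=out,
                       weights=wgt)
    slices_having_nans = np.isnan(arr[-1, ...])
                                  ~~~^^^^^^^^^
IndexError: index -1 is out of bounds for axis 0 with size 0
```

View pics/w8.png

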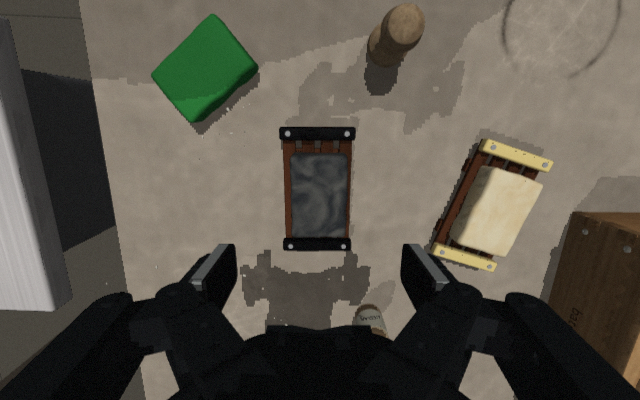

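Charcoal (320,195) is centred between its black ends to within 2 mm. Next is lavender.

```bash
python3 -m jog '[[0,0,0.12,1.5,3,0,0],[0,0,0.25,3,6,0,0],[0,0,0.37,4.5,9,0,0],[0,0,0.5,6,12,0,0],[0,0,0.63,7.5,15,0,0],[0,0,0.75,9,18,0,0],[0,0,0.88,10.5,21,0,0],[0,0,1,12,24,0,0],[0,0,1.12,13.2,27,0,0],[0,0,1.25,13.2,27,0,0],[0,0,1.37,13.2,27,-2,0],[0,0,1.5,13.2,27,-4,0],[0,0,1.59,13.2,27,-5.5,0],[0,0,1.59,13.2,27,-5.5,0],[0,0,1.59,13.2,27,-5.5,0],[0,0,1.59,13.2,27,-5.5,0],[0,0,1.59,13.2,27,-5.5,0]]'
python3 - <<'E'
from meas import *
from cell import ctrl
d=wrist('w9');P=cloud(d);s=ctrl.state();M=R.from_quat(s['eef_rot'],scalar_first=True).as_matrix();print(s['joints'],s['tool_pos'],np.degrees(np.arctan2(M[1,0],M[0,0])))
m=big(clean(P,d,A['lav'],.08,.043,.06));print("bar",m.sum(),*rect(P[m][:,:2]),np.median(P[m][:,2]))
E
```

```text
t: 21.85
tool_pos: [0.5926, 0.2768, 0.2587]
eef_rot: [0.001, -0.031, 1.0, 0.0]
contact_force: [0.6, -0.9, 0.2]
width: 0.997
grasp_force: 0.0
[ 0.2458  0.9914 -1.1665  1.6302  0.9713  1.2005  0.485 ] [0.5926 0.2768 0.2587] -176.48204889378215
bar 8023 [592.9916 278.8498] [78.7527 53.0098] 5.025333404541016 0.05111470105308
```

```bash
python3 -m jog '[[0,0,0.026,0,0.2,-1.5,0],[0,0,0.026,0,0.2,-3.5,0],[0,0,0.026,0,0.2,-4.8,0],[0,0,0.026,0,0.2,-5.3,0],[0,0,0.026,0,0.2,-5.3,0],[0,0,0.026,0,0.2,-5.3,0],[0,0,0.026,0,0.2,-5.3,1],[0,0,0.026,0,0.2,-5.3,1],[0,0,0.026,0,0.2,-5.3,1],[0,0,0.026,0,0.2,-5.3,1],[0,0,0.026,0,0.2,-5.3,1],[0,0,0.026,0,0.2,-5.3,1],[0,0,0.026,0,0.2,-5.3,1],[0,0,0.026,0,0.2,-5.3,1]]' 40
```

```text
t: 23.3
tool_pos: [0.5927, 0.2788, 0.2056]
eef_rot: [0.001, -0.044, 0.999, 0.0]
contact_force: [0.5, -0.6, 5.9]
width: 0.615
grasp_force: 43.9
```

```bash
python3 -m jog '[[0,0,0,0,0,1,1],[0,0,0,0,0,3,1],[0,0,0,0,0,6,1],[0,0,0,0,0,9,1],[0,0,0,0,0,12,1],[0,0,0,0,0,12,1]]'
python3 -m jog '[[0,0,-0.11,-0.8,-2.5,0,1],[0,0,-0.22,-1.8,-6,0,1],[0,0,-0.33,-2.9,-10,0,1],[0,0,-0.44,-4.1,-14,0,1],[0,0,-0.55,-5.3,-18,0,1],[0,0,-0.66,-6.5,-22,0,1],[0,0,-0.77,-7.7,-26,0,1],[0,0,-0.88,-8.9,-30,0,1],[0,0,-0.99,-10.1,-34,0,1],[0,0,-1.1,-11.2,-38,0,1],[0,0,-1.21,-12.4,-42,0,1],[0,0,-1.32,-13.6,-46,0,1],[0,0,-1.43,-14.8,-50,0,1],[0,0,-1.54,-16,-54,0,1],[0,0,-1.65,-16.6,-56.1,0,1],[0,0,-1.76,-16.6,-56.1,0,1],[0,0,-1.867,-16.6,-56.1,0,1],[0,0,-1.867,-16.6,-56.1,0,1],[0,0,-1.867,-16.6,-56.1,0,1],[0,0,-1.867,-16.6,-56.1,0,1]]'
python3 -m jog '[[0,0,0,0,0,-2,1],[0,0,0,0,0,-4,1],[0,0,0,0,0,-4,1],[0,0,0,0,0,-4,1]]'
python3 rk.py w10 lav
```

```text
t: 23.9
tool_pos: [0.593, 0.2801, 0.331]
eef_rot: [0.003, -0.044, 0.999, 0.002]
contact_force: [-0.3, 0.3, -0.3]
width: 0.611
grasp_force: 43.2
t: 25.9
tool_pos: [0.4265, -0.2821, 0.3248]
eef_rot: [-0.0, 0.776, 0.631, -0.0]
contact_force: [-0.5, -0.5, -1.8]
width: 0.611
grasp_force: 43.2
t: 26.3
tool_pos: [0.4266, -0.2821, 0.2848]
eef_rot: [-0.0, 0.776, 0.631, 0.0]
contact_force: [-0.1, 0.0, -0.4]
width: 0.617
grasp_force: 43.1
[ 0.4269 -0.2823  0.2853] yaw 78.15138465746189 w 0.6109204810245095 j7 -0.22669912108915036
end [ 437.2264 -226.2532] [68.0912 10.3933] -11.75335693359375 -> rack centre [ 425.8192 -281.0791]
bar far edge along 0.03914807090768861 z 0.13036636316582417
```

View pics/w10.png

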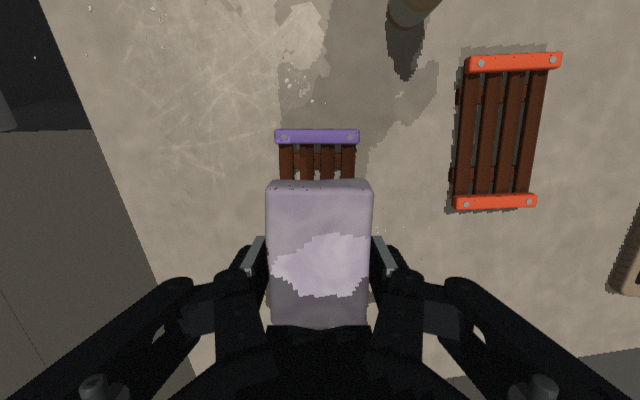

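The lavender bar is held over its rack, with the purple end at (317,136) square ahead of it. Lower it.

```bash
python3 -m jog '[[0,0,0,-0.1,0.2,-2,1],[0,0,0,-0.1,0.2,-4,1],[0,0,0,-0.1,0.2,-6,1],[0,0,0,-0.1,0.2,-7.5,1],[0,0,0,-0.1,0.2,-8.3,1],[0,0,0,-0.1,0.2,-8.7,1],[0,0,0,-0.1,0.2,-8.9,1],[0,0,0,-0.1,0.2,-9,1],[0,0,0,-0.1,0.2,-9,1],[0,0,0,-0.1,0.2,-9,1]]'; python3 -m jog '[[0,0,0,0,0,-0.05,1],[0,0,0,0,0,-0.1,1],[0,0,0,0,0,-0.15,1],[0,0,0,0,0,-0.15,1],[0,0,0,0,0,-0.15,1]]'
```

```text
t: 27.35
tool_pos: [0.4256, -0.2806, 0.1952]
eef_rot: [0.0, 0.777, 0.63, 0.0]
contact_force: [0.4, -0.2, -0.7]
width: 0.611
grasp_force: 43.2
t: 27.85
tool_pos: [0.4255, -0.2805, 0.1934]
eef_rot: [0.0, 0.777, 0.63, -0.0]
contact_force: [-1.3, 0.6, 3.1]
width: 0.616
grasp_force: 43.7
```

```bash
python3 -m jog '[[0,0,0,0,0,0,0.36],[0,0,0,0,0,0,0.32],[0,0,0,0,0,0,0.26],[0,0,0,0,0,0,0.18],[0,0,0,0,0,0,0.1],[0,0,0,0,0,0,0.1],[0,0,0,0,0,1,0.1],[0,0,0,0,0,3,0.1],[0,0,0,0,0,6,0],[0,0,0,0,0,10,0],[0,0,0,0,0,12,0],[0,0,0,0,0,12,0],[0,0,0,0,0,12,0]]'
python3 rk.py w11 lav 2>/dev/null; python3 -c "
from meas import *
d=load('w11');P=cloud(d);m=big(clean(P,d,RK['lav'],.08,.034,.046));print('bar',m.sum(),*rect(P[m][:,:2]))"
python3 -m jog '[[0,0,0.08,0.8,3,1,0],[0,0,0.16,1.8,6.5,1,0],[0,0,0.22,3,10,1,0],[0,0,0.22,4.1,14,1,0],[0,0,0.22,5.3,18,1,0],[0,0,0.22,6.5,22,1,0],[0,0,0.22,7.7,26,1,0],[0,0,0.22,8.9,30,1,0],[0,0,0.22,10.1,34,1,0],[0,0,0.22,11.2,38,1,0],[0,0,0.22,12.4,42,1,0],[0,0,0.22,13.6,46,1,0],[0,0,0.22,14.8,50,1,0],[0,0,0.22,16,54,0,0],[0,0,0.22,16.9,56,-3,0],[0,0,0.22,16.9,56,-6,0],[0,0,0.22,16.9,56,-6,0],[0,0,0.22,16.9,56,-6,0],[0,0,0.22,16.9,56,-6,0]]'
python3 - <<'E'
from meas import *
from cell import ctrl
d=wrist('w12');P=cloud(d);s=ctrl.state();M=R.from_quat(s['eef_rot'],scalar_first=True).as_matrix();print(s['joints'],s['tool_pos'],np.degrees(np.arctan2(M[1,0],M[0,0])))
m=big(clean(P,d,(.595,.28),.075,.021,.035));print("bar",m.sum(),*rect(P[m][:,:2]),np.median(P[m][:,2]))
E
```

```text
t: 29.15
tool_pos: [0.4253, -0.2806, 0.3137]
eef_rot: [0.001, 0.777, 0.63, -0.0]
contact_force: [0.1, -1.0, 0.3]
width: 0.999
grasp_force: 0.0
[ 0.4249 -0.2805  0.3129] yaw 78.07060239035927 w 1.0007332653843484 j7 -0.19306122461277386
end [ 437.1259 -226.585 ] [68.2441 11.434 ] -12.706489562988281 -> rack centre [ 424.8083 -281.2136]
end [ 413.9154 -334.1609] [67.1402 12.3398] -11.874153137207031 -> rack centre [ 425.4381 -279.3592]
bar 4530 [ 426.0592 -280.4357] [78.6742 52.2755] 78.12277221679688
t: 31.1
tool_pos: [0.5948, 0.2793, 0.2543]
eef_rot: [0.0, 0.703, 0.711, 0.001]
contact_force: [0.4, -0.2, 0.7]
width: 1.0
grasp_force: 0.0
[ 0.1192  0.8457 -0.9063  1.6271  0.7484  1.0477 -1.0052] [0.5951 0.2792 0.2548] 90.6321420171643
bar 6559 [596.2393 283.9816] [78.9074 52.0134] -80.14721488952637 0.024945407217200954
```

Lavender is within 1 mm of its rack's centre. Next is orange.

```bash
python3 -m jog '[[0,0,0.08,0.1,0.45,-1,0],[0,0,0.161,0.1,0.45,-2,0],[0,0,0.161,0.1,0.45,-4.5,0],[0,0,0.161,0.1,0.45,-6.5,0],[0,0,0.161,0.1,0.45,-7.3,0],[0,0,0.161,0.1,0.45,-7.5,0],[0,0,0.161,0.1,0.45,-7.5,0],[0,0,0.161,0.1,0.45,-7.5,0],[0,0,0.161,0.1,0.45,-7.5,1],[0,0,0.161,0.1,0.45,-7.5,1],[0,0,0.161,0.1,0.45,-7.5,1],[0,0,0.161,0.1,0.45,-7.5,1],[0,0,0.161,0.1,0.45,-7.5,1],[0,0,0.161,0.1,0.45,-7.5,1],[0,0,0.161,0.1,0.45,-7.5,1],[0,0,0.161,0.1,0.45,-7.5,1]]'
```

```text
t: 32.75
tool_pos: [0.5957, 0.2842, 0.179]
eef_rot: [0.0, 0.643, 0.766, 0.0]
contact_force: [0.0, -0.9, 5.5]
width: 0.619
grasp_force: 43.7
```

```bash
python3 -m jog '[[0,0,0,0,0,1,1],[0,0,0,0,0,3,1],[0,0,0,0,0,6,1],[0,0,0,0,0,9,1],[0,0,0,0,0,12,1],[0,0,0,0,0,14.5,1],[0,0,0,0,0,14.5,1]]'
python3 -m jog '[[0,0,-0.08,0,-2.5,0,1],[0,0,-0.16,-0.1,-6,0,1],[0,0,-0.24,-0.2,-10,0,1],[0,0,-0.335,-0.3,-14,0,1],[0,0,-0.335,-0.3,-18,0,1],[0,0,-0.335,-0.4,-22,0,1],[0,0,-0.335,-0.4,-26,0,1],[0,0,-0.335,-0.5,-30,0,1],[0,0,-0.335,-0.5,-34,0,1],[0,0,-0.335,-0.6,-38,0,1],[0,0,-0.335,-0.6,-42,0,1],[0,0,-0.335,-0.7,-46,0,1],[0,0,-0.335,-0.7,-50,0,1],[0,0,-0.335,-0.8,-53,0,1],[0,0,-0.335,-0.8,-54.1,0,1],[0,0,-0.335,-0.8,-54.1,-2,1],[0,0,-0.335,-0.8,-54.1,-4,1],[0,0,-0.335,-0.8,-54.1,-4,1],[0,0,-0.335,-0.8,-54.1,-4,1],[0,0,-0.335,-0.8,-54.1,-4,1]]'
python3 rk.py w13 orange
```

```text
t: 33.45
tool_pos: [0.5962, 0.2855, 0.3288]
eef_rot: [0.001, 0.643, 0.766, 0.004]
contact_force: [-0.5, 0.6, -0.4]
width: 0.619
grasp_force: 43.0
t: 35.45
tool_pos: [0.588, -0.2554, 0.2835]
eef_rot: [-0.0, 0.761, 0.649, 0.0]
contact_force: [0.7, -0.1, -1.0]
width: 0.619
grasp_force: 42.8
[ 0.5881 -0.2558  0.2838] yaw 80.81968524789671 w 0.6172440333794231 j7 -0.30127517047667834
end [ 597.0449 -202.1155] [68.6792 11.2014] -9.071029663085938 -> rack centre [ 588.216  -257.4152]
bar far edge along 0.03936695491700882 z 0.12943617285029882
```

```bash
python3 -m jog '[[0,0,0,0,-0.05,-2,1],[0,0,0,0,-0.05,-4,1],[0,0,0,0,-0.05,-6,1],[0,0,0,0,-0.05,-7.5,1],[0,0,0,0,-0.05,-8.3,1],[0,0,0,0,-0.05,-8.6,1],[0,0,0,0,-0.05,-8.8,1],[0,0,0,0,-0.05,-8.9,1],[0,0,0,0,-0.05,-8.9,1],[0,0,0,0,-0.05,-8.9,1]]'; python3 -m jog '[[0,0,0,0,0,-0.05,1],[0,0,0,0,0,-0.1,1],[0,0,0,0,0,-0.15,1],[0,0,0,0,0,-0.15,1],[0,0,0,0,0,-0.15,1]]'
```

```text
t: 36.5
tool_pos: [0.5877, -0.2576, 0.1949]
eef_rot: [0.001, 0.762, 0.648, 0.0]
contact_force: [0.2, -0.6, -2.1]
width: 0.618
grasp_force: 42.9
t: 37.0
tool_pos: [0.5875, -0.2575, 0.193]
eef_rot: [0.0, 0.762, 0.648, -0.0]
contact_force: [-1.3, 0.5, 2.1]
width: 0.618
grasp_force: 43.3
```

```bash
python3 -m jog '[[0,0,0,0,0,-0.04,0.38],[0,0,0,0,0,-0.04,0.34],[0,0,0,0,0,-0.04,0.3],[0,0,0,0,0,-0.04,0.24],[0,0,0,0,0,-0.04,0.18],[0,0,0,0,0,-0.04,0.1],[0,0,0,0,0,-0.04,0.1],[0,0,0,0,0,1,0.1],[0,0,0,0,0,3,0.1],[0,0,0,0,0,6,0],[0,0,0,0,0,10,0],[0,0,0,0,0,13,0],[0,0,0,0,0,13,0],[0,0,0,0,0,13,0]]'
python3 rk.py w14 orange 2>/dev/null; python3 -c "
from meas import *
d=load('w14');P=cloud(d);m=big(clean(P,d,RK['orange'],.08,.034,.046));print('bar',m.sum(),*rect(P[m][:,:2]))"
python3 -m jog '[[0,0,0,-2,-4,1,0],[0,0,0,-4,-8,2,0],[0,0,0,-6,-12,3,0],[0,0,0,-9,-16,4,0],[0,0,0,-12,-20,5,0],[0,0,0,-15,-24,6,0],[0,0,0,-15,-24,6,0],[0,0,0,-15,-24,6,0],[0,0,0,-15,-24,6,0],[0,0,0,-15,-24,6,0]]'
python3 - <<'E'
from meas import *
from cell import ctrl
d=ctrl.get_image("top");d0=load("top0")
cv2.imwrite("pics/end.png",cv2.resize(d["image"][100:290,160:480],None,fx=2.5,fy=2.5,interpolation=cv2.INTER_CUBIC)[:600,:800])
for n,c in(("stamp",(.515,.138)),("drop",(.519,-.14))):
    for x in(d0,d):
        P=cloud(x);m=clean(P,x,c,.05,.02,.12)>0;print(n,m.sum(),np.median(P[m],0),P[m][:,2].max())
E
```

```text
t: 38.4
tool_pos: [0.5878, -0.2575, 0.3252]
eef_rot: [0.002, 0.762, 0.648, 0.0]
contact_force: [0.7, 0.5, -0.6]
width: 0.994
grasp_force: 0.0
[ 0.5873 -0.2575  0.3236] yaw 80.71757933139114 w 1.003712105507817 j7 -0.2727269167101729
end [ 597.4037 -202.4188] [68.1584 10.2835] -9.217094421386719 -> rack centre [ 588.4338 -257.6958]
end [ 579.6094 -311.8615] [67.5306 11.6026] -9.2926025390625 -> rack centre [ 588.6521 -256.5964]
bar 4163 [ 588.014  -257.6222] [78.6151 52.1961] 80.48784637451172
t: 39.45
tool_pos: [0.4388, -0.4953, 0.3822]
eef_rot: [-0.001, 0.761, 0.649, 0.001]
contact_force: [-0.5, -0.2, 0.2]
width: 0.999
grasp_force: 0.0
stamp 135 [0.5149 0.1399 0.0601] 0.06481729576252448
stamp 135 [0.5159 0.1397 0.0598] 0.06510524207828994
drop 156 [ 0.5216 -0.141   0.0552] 0.09813593466157744
drop 159 [ 0.5224 -0.1414  0.0559] 0.09762594167209027
```

View pics/end.png

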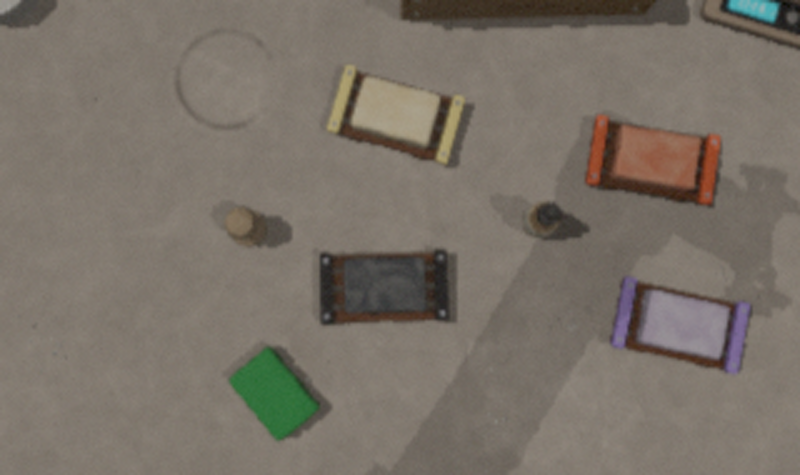

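All four bars lie centred on their own racks: cream (397,113), orange (654,160), charcoal (385,286) and lavender (683,325). The stamp (240,224), dropper (545,217) and green look-alike (274,393) are undisturbed. Handing in.

```bash
python3 -c "
from cell import ctrl
print(ctrl.close_job())"
```

```text
the job is handed in; nothing more can be done
None
```

The job is handed in at about 40 s of the 120 s: each of the four soap bars lies flat on its own colour's rack, square and within about 2 mm of centre, and the dropper bottle, stamp and green look-alike are where they started.

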